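# Hang the tube rack up to dry

### The job

Lift the small steel tube rack out of the bench bath, set it down gently on the drip tray so that it stands there by itself, and let go of it. Then pick it up again and hang it by its ring on the hook of the stand, left hanging still. Keep the rack upright all the way and leave the other things on the bench where they are.

Things in the scene. Friction and masses are not known exactly. Their poses are not given: they have to be found in the camera images.
- rack: Loose steel tube rack, 0.25 kg: flat-sided box 90 (x) x 48 (y) x 44 mm high, dark holes on top, with an upright dark ring on the middle of its top. Origin: centre of its underside; z up. It starts in the bath's well, where only the ring can be reached. Fingers pinching the ring fill its hole; held by its two long sides (48 mm apart), the ring stays free between the fingers.
- rack_ring (a point): Centre of the hole of the rack's ring, 68 mm above its underside. The ring is a round bar 8 mm thick bent to a circle, 40 mm outside and 24 mm inside diameter, in the rack's y-z plane (the hole runs along the rack's x); its top is 88 mm above the underside.
- bath: Fixed white bench bath with blue top deck, empty, 90 mm high. Origin on the bench under the centre of its well; the housing reaches from x = -122 to +85 mm, y = -75 to +75 mm. Well: 110 (x) x 56 (y) mm, floor 16 mm and rim 90 mm above the bench; the rack's ring stands 14 mm out of it.
- tray: Fixed white drip tray, 200 (x) x 150 (y) mm outside, rim 12 mm high and 4 mm thick, floor 4 mm thick. Origin: centre of its underside, on the bench.
- stand: Fixed steel hook stand: base plate 12 mm thick (x -40 to +110, y -55 to +55 mm), a 12 mm round post at x = +75 mm, and from its top a level round arm, 7 mm thick, running in the stand's -x direction to a short upturned tip; nothing stands above the arm. Origin on the bench under point hook_rest; z up.
- hook_rest (a point): Point on the centre line of the arm, 190 mm above the bench, 75 mm from the post's axis, where the ring may hang. The arm is level from the post to 30 mm beyond this point on the tip's side. With the ring hanging here its hole centre is about 8.5 mm lower.
- hook_tip (a point): Centre of the round end of the upturned tip: 42 mm in the stand's -x direction from hook_rest and 8 mm higher (its top is 11.5 mm above the arm's centre line).
- bottle: Bystander: amber bottle, 60 mm diameter, 130 mm high. Origin: centre of its underside.
- beaker: Bystander: white plastic cup, 68 mm diameter, 85 mm high. Origin: centre of its underside.
- tipbox: Bystander: blue box with white lid, 85 x 120 x 62 mm high. Origin: centre of its underside.
- tuberack: Bystander: low blue plastic rack with small white caps, 80 x 120 x 37 mm high. Origin: centre of its underside.
Mind the look-alikes: they are no part of the job. What is shaped like the rack but red or turquoise is not meant.

How it is judged:
On the way:
1. the rack stands upright on the floor of the drip tray, at rest and let go (x of rack in the frame of tray between -0.09 and 0.09 m and y of rack in the frame of tray between -0.065 and 0.065 m and z of rack in the frame of tray between 0.001 and 0.008 m and angle between rack's own z axis and vertical below 0.08 rad and linear speed of rack below 0.02 m/s and contact force between rack and tray above 0.3 N and contact force between the fingers and rack below 0.05 N), for 0.2 s.
At the end, for the whole second after the job is handed in: The rack hangs by its ring on the arm of the hook, between the upturned tip and the post (hole centre within 12 mm sideways of the arm and 3 to 14 mm below its centre line), upright within 0.2 rad, nearly still (under 40 mm/s and 0.5 rad/s) (x of rack_ring in the frame of hook_rest between -0.036 and 0.05 m and y of rack_ring in the frame of hook_rest between -0.012 and 0.012 m and z of rack_ring in the frame of hook_rest between -0.014 and -0.003 m and angle between rack's own z axis and vertical below 0.2 rad and linear speed of rack below 0.04 m/s and angular speed of rack below 0.5 rad/s and contact force between rack and stand above 0.5 N); the robot touches nothing.
It fails at once if the rack is tipped over (more than about 50 degrees) (angle between rack's own z axis and vertical above 0.87 rad).
It fails at once if the rack is dropped or slammed onto the tray (over 45 N) (contact force between rack and tray above 45 N).
It fails at once if the bottle, cup, blue box or low blue rack is shifted more than 30 mm or knocked over (distance of any of bottle, beaker, tipbox, tuberack from where it was at the start of the episode above 0.03 m or angle between any of bottle, beaker, tipbox, tuberack's own z axis and vertical above 0.5 rad).
It also fails if it takes over 70 s, if anything falls off the work surface, if the arm or the gripper's body presses on something with over 40 N, if the wrist force passes 120 N, or if a joint passes its speed limit or range.

### The arm

A 6-joint arm with a two-finger parallel gripper is mounted at the origin on the work surface. World frame = base frame: x ahead of the robot, y to its left, z up, the work surface at z = 0. Lengths are in m, angles in rad, forces in N, time in s.
With the tool pointing down it reaches from about 0.35 to 0.95 m from the base axis. Payload 17.4 kg.
Tool frame: the origin (TCP) lies at the very end of the fingers, on their centre line; the grasp point (between the pads) lies 19 mm behind it (robot.hold_point_z is the distance from the TCP to the grasp point, in m); z points along the fingers, y is the line along which they close (so a half turn about z gives the same grasp; the last joint's range is limited). The gripper opens to 93 mm and grips with 3 to 60 N. Pads are 15 mm wide; open, the fingers measure 128 mm over their backs; the gripper's body (75 mm by 188 mm) begins 65 mm behind the grasp point.
Start: joints at [1.17, 0.116, 1.442, -0, 1.584, -0.038], TCP at [0.24, 0.631, 0.219] pointing down, gripper open.
Joint ranges: [-2.83, 2.83], [-0.83, 2.19], [0.07, 2.5], [-1.14, 4.28], [0.01, 3], [-2.97, 2.97]. Speed limits (rad/s): [1.89, 1.89, 2.22, 3.14, 3.14, 3.14].

### API

Orientations are given as a rotation vector (axis times angle).
In Python, from workcell import robot, fingers, vision, ticket gives the robot as it stands. Calls block until the motion is done:
- robot.move_to(position, orientation): joint-space move of the TCP to a pose.
- robot.movel(position, rotation=None, speed=0.15, f_stop=None): straight line of the TCP; rotation=None keeps the orientation; speed is the mean speed in m/s. With f_stop (N) it stops when the force on the tool has changed by that much, and returns True; else False.
- robot.goto_joints(angles): joint-space move.
- fingers.open_jaws() and fingers.clamp(squeeze=None): open the fingers fully, or close them until they stop; squeeze is the grip in N (None keeps the last).
- robot.hold(seconds).
- robot.solve_ik(position, orientation): joint angles nearest the present ones, or None.
- robot.observe(): the state.
- vision.read_camera(name): name is "side" or "top" or "wrist"; returns the picture (400x640x3 uint8, red, green, blue); there is no depth.
- vision.get_calibration(name): a dict with "fx", "fy", "cx", "cy" (pixels), "R" (3x3) and "t" (3): a world point X has camera coordinates R X + t. Camera axes: x right, y down, z forward; pixel columns grow to the right and rows downward; lengths in m; the calibration is good to about 2 mm. A picture is of the moment at which its call begins: read the wrist's pose just before it. get_calibration takes no time and is no camera call; for the wrist camera it gives the pose at the moment of the call.
A pose or a line that the arm cannot do raises robot.IKError and nothing moves.
- ticket.close_job(): hands the job in; it is judged then, once.
The state is a dict: "time_s": time; "joint_positions": joint angles; "qd": joint speeds; "joint_efforts": joint torques, N m; "tcp_pos": TCP position; "tcp_rot": TCP orientation; "ft_force": force on the tool from outside, world axes, zero at the start; "moment": the same for the moment, N m; "width": finger opening in m; "grip_force": force on a finger pad.
Only numpy, scipy, OpenCV 4.12 (cv2) and the standard library are available. Lean on these libraries where they do the work, as an engineer would, in place of code of your own. Each camera call takes 0.05 s, during which the arm holds its last target. There are 200 camera calls.

## Working session

There is one attempt and no reset: what is moved stays moved. The work goes in short steps, each a Python script; the robot and the scene stay as the last script left them, time stands still between calls to the robot, and variables do not carry over. Pictures are saved under pics/ and viewed, at most 10 in all, crops included, and the job is handed in when it is done.

```bash
mkdir -p pics; ls; python3 - <<'E'
from workcell import robot, fingers, vision, ticket
import cv2,numpy as np
for n in ("top","side"):
    cv2.imwrite(f"pics/{n}0.png",cv2.cvtColor(vision.read_camera(n),cv2.COLOR_RGB2BGR))
    c=vision.get_calibration(n); print(n,c["fx"],c["cx"],c["cy"],np.round(-np.array(c["R"]).T@c["t"],3),np.round(c["R"],2).tolist())
s=robot.observe(); print(s["time_s"],s["tcp_pos"],s["tcp_rot"],s["width"],robot.hold_point_z)
E
```

```text
pics
top 489.8739542794475 318.8593726864564 193.61397615368708 [0.464 0.088 1.751] [[0.02, -1.0, 0.01], [-1.0, -0.02, -0.04], [0.04, -0.01, -1.0]]
side 423.50649083463844 316.0803399561504 197.0272782226614 [-0.031 -0.685  0.932] [[0.81, -0.59, 0.02], [-0.37, -0.53, -0.76], [0.46, 0.61, -0.64]]
0.1 [0.23949111 0.63089062 0.21798117] [-5.66716240e-01 -3.08982276e+00  1.59596927e-03] 0.09268951655118592 0.0188
```

View pics/top0.png

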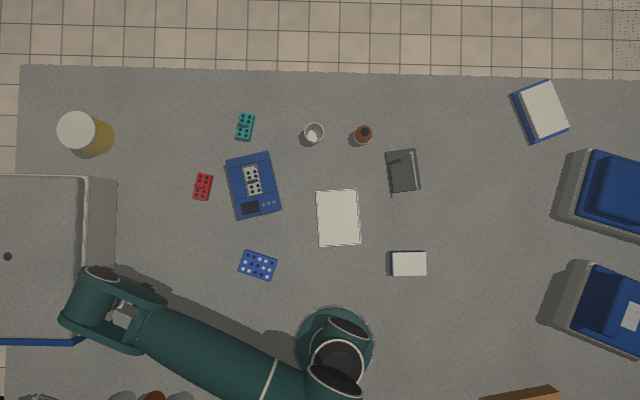

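View pics/side0.png

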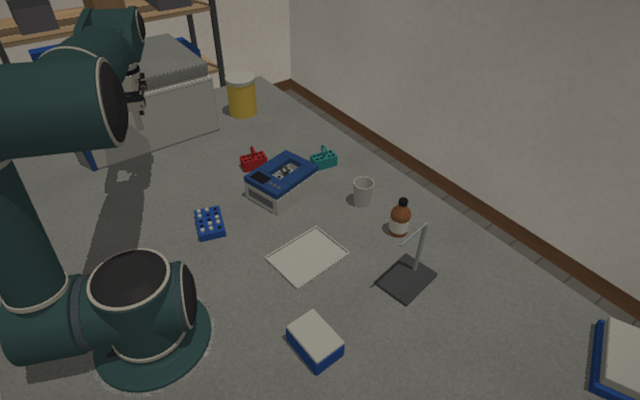

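The top view shows the bath's rack at about (252,180), the tray centred at (338,217), and the stand base at (403,171). The side view shows the hook tip near (402,243) and the post top at (426,224).

```bash
cat > h.py <<'E'
from workcell import robot, fingers, vision, ticket
import cv2,numpy as np
from scipy.spatial.transform import Rotation as Ro
def ray(c,px):
    R=np.array(c["R"]);d=R.T@[(px[0]-c["cx"])/c["fx"],(px[1]-c["cy"])/c["fy"],1]
    return -R.T@np.array(c["t"]),d
def onplane(c,px,z):
    o,d=ray(c,px); return o+d*(z-o[2])/d[2]
def tri(*obs):  # (cal,px) pairs -> point, residual
    A=0;b=0;L=[ray(c,p) for c,p in obs]
    for o,d in L:
        d=d/np.linalg.norm(d);P=np.eye(3)-np.outer(d,d);A=A+P;b=b+P@o
    x=np.linalg.solve(A,b)
    return x,max(np.linalg.norm(np.cross(x-o,d/np.linalg.norm(d))) for o,d in L)
def down(yaw):  # tool y axis at angle yaw from world x, tool z down
    y=np.array([np.cos(yaw),np.sin(yaw),0]);z=np.array([0,0,-1.])
    return Ro.from_matrix(np.c_[np.cross(y,z),y,z]).as_rotvec()
def snap(name,f,crop=None,k=1):
    c=vision.get_calibration(name);im=cv2.cvtColor(vision.read_camera(name),cv2.COLOR_RGB2BGR)
    cv2.imwrite("pics/"+f+"_full.png",im)
    if crop: x0,y0,x1,y1=crop;im=im[y0:y1,x0:x1]
    cv2.imwrite("pics/"+f+".png",cv2.resize(im,None,fx=k,fy=k,interpolation=cv2.INTER_CUBIC))
    np.save("pics/"+f+".npy",c,allow_pickle=True);return c
def cal(f): return np.load("pics/"+f+".npy",allow_pickle=True).item()
E
python3 - <<'E'
from h import *
np.set_printoptions(precision=3,suppress=True)
c=vision.get_calibration("top")
for n,p,z in [("rack",(252,180),.07),("bathA",(225,162),.09),("bathB",(267,151),.09),("bathC",(282,208),.09),("bathD",(238,220),.09),
 ("t1",(316,190),.012),("t2",(358,188),.012),("t3",(361,245),.012),("t4",(319,247),.012),("s1",(386,153),.012),("s2",(415,149),.012),("s3",(420,191),.012),("s4",(391,195),.012),("tipbox",(406,264),.062),("bottle",(364,132),.12)]: print(n,onplane(c,p,z))
s=vision.get_calibration("side")
o=np.array(robot.observe()["tcp_pos"]); R=Ro.from_rotvec(robot.observe()["tcp_rot"]).as_matrix()
w=vision.get_calibration("wrist"); print("cam in tool",R.T@(-np.array(w["R"]).T@w["t"]-o),"axis",R.T@np.array(w["R"]).T,w["fx"])
for x,y in[(.5,.3),(.5,.0),(.5,-.13)]:
  for yaw in (0,1.57,-1.57,3.1): 
    q=robot.solve_ik([x,y,.3],down(yaw)); print(x,y,yaw,q)
E
```

```text
rack [0.576 0.295 0.07 ]
bathA [0.633 0.385 0.09 ]
bathB [0.674 0.244 0.09 ]
bathC [0.482 0.188 0.09 ]
bathD [0.438 0.336 0.09 ]
t1 [0.549 0.074 0.012]
t2 [ 0.56  -0.076  0.012]
t3 [ 0.358 -0.09   0.012]
t4 [0.348 0.059 0.012]
s1 [ 0.687 -0.173  0.012]
s2 [ 0.704 -0.277  0.012]
s3 [ 0.554 -0.297  0.012]
s4 [ 0.537 -0.194  0.012]
tipbox [ 0.299 -0.241  0.062]
bottle [ 0.742 -0.082  0.12 ]
cam in tool [ 0.079 -0.001 -0.167] axis [[ 0.    -0.96  -0.281]
 [ 1.     0.     0.   ]
 [-0.    -0.281  0.96 ]] 307.8940468416981
0.5 0.3 0 [ 0.497 -0.094  1.523 -0.     1.713  0.497]
0.5 0.3 1.57 [ 0.497 -0.094  1.523 -0.     1.713 -1.073]
0.5 0.3 -1.57 [ 0.497 -0.094  1.523 -0.     1.713  2.067]
0.5 0.3 3.1 [ 0.497 -0.094  1.523 -0.     1.713 -2.603]
0.5 0.0 0 [-0.051 -0.277  1.681 -0.     1.737 -0.051]
0.5 0.0 1.57 [-0.051 -0.277  1.681  0.     1.737 -1.621]
0.5 0.0 -1.57 [-0.051 -0.277  1.681 -0.     1.737  1.519]
0.5 0.0 3.1 None
0.5 -0.13 0 [-0.304 -0.24   1.651 -0.     1.73  -0.304]
0.5 -0.13 1.57 [-0.304 -0.24   1.651  0.     1.73  -1.874]
0.5 -0.13 -1.57 [-0.304 -0.24   1.651 -0.     1.73   1.266]
0.5 -0.13 3.1 [-0.304 -0.24   1.651 -0.     1.73   2.879]
```

```bash
python3 - <<'E'
from h import *
b=np.array([.576,.295]);yw=.246;u=np.array([-np.sin(yw),np.cos(yw)])
robot.move_to([*(b+.0*u),.26],down(yw)); snap("wrist","b1")
robot.movel([*(b-.09*u),.26],speed=.2); snap("wrist","b2")
a=cv2.imread("pics/b1.png");d=cv2.imread("pics/b2.png")
cv2.imwrite("pics/b12.png",np.vstack([a[100:400],d[100:400]]))
print(robot.observe()["time_s"])
E
```

```text
2.5417
```

View pics/b12.png

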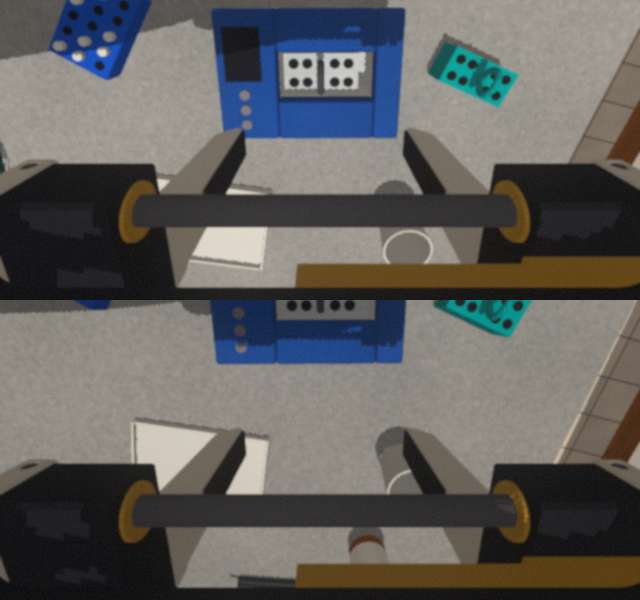

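The wrist views show the bath with the rack's ring as a dark bar at about (320,152–195) in full-frame view 1. The deck's lower edge is at row 237 in view 1 and 162 in view 2. I'll zoom both for the triangulation.

```bash
python3 - <<'E'
from h import *
a=cv2.imread("pics/b1.png")[125:225,250:400];d=cv2.imread("pics/b2.png")[50:150,250:400]
cv2.imwrite("pics/bz.png",np.hstack([cv2.resize(x,(400,267),interpolation=cv2.INTER_CUBIC) for x in(a,d)]).repeat(1,0))
cv2.imwrite("pics/bz.png",np.vstack([cv2.resize(x,(450,300),interpolation=cv2.INTER_CUBIC) for x in(a,d)]))
np.set_printoptions(precision=4,suppress=True)
c1,c2=cal("b1"),cal("b2")
for p,q in [((404,237),(404,162)),((222,237),(218,162))]: print(tri((c1,p),(c2,q)))
E
```

```text
(array([0.6826, 0.2459, 0.0882]), np.float64(0.003117766788924762))
(array([0.4773, 0.1943, 0.0887]), np.float64(0.001900638155430314))
```

View pics/bz.png

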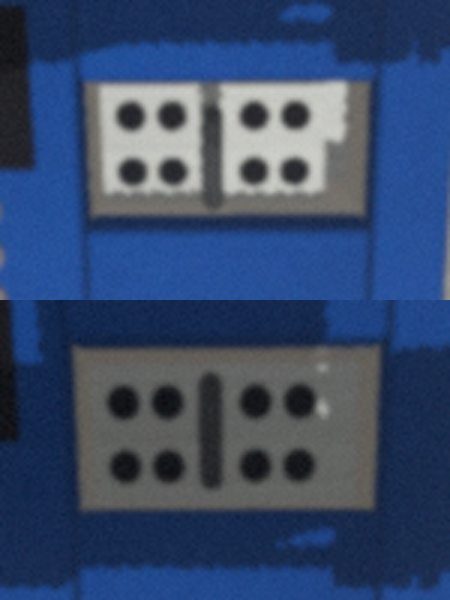

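```bash
python3 - <<'E'
from h import *
np.set_printoptions(precision=4,suppress=True)
c1,c2=cal("b1"),cal("b2")
print("ring",tri((c1,(320.9,177.2)),(c2,(320.2,93.8))))
for n,p,q in [("h1",(131,115),(124,402)),("h2",(295,115),(300,402)),("h3",(133,171),(125,466)),("h4",(294,171),(299,466))]:
    print(n,tri((c1,(250+p[0]/3,125+p[1]/3)),(c2,(250+q[0]/3,50+(q[1]-300)/3))))
for y in (.246,.246-np.pi): print(robot.solve_ik([.576,.295,.092],down(y)))
E
```

```text
ring (array([0.5719, 0.2925, 0.0848]), np.float64(0.00012708456235488414))
h1 (array([0.5373, 0.2954, 0.0598]), np.float64(5.651900836821808e-05))
h2 (array([0.6012, 0.3115, 0.0594]), np.float64(7.09633832786934e-05))
h3 (array([0.5429, 0.273 , 0.0604]), np.float64(0.0002016040471869427))
h4 (array([0.607 , 0.2891, 0.06  ]), np.float64(8.072246096907055e-05))
[ 0.4339  0.1173  1.6481 -0.      1.3762  0.1879]
[ 0.4339  0.1173  1.6481 -0.      1.3762 -2.9537]
```

```bash
python3 - <<'E'
from h import *
p=[.572,.2924]; r=down(.246)
robot.move_to([*p,.14],r)
print(robot.movel([*p,.0925],speed=.05,f_stop=6), robot.observe()["tcp_pos"])
fingers.clamp(squeeze=40)
s=robot.observe();print(s["width"],s["grip_force"],s["ft_force"],s["time_s"])
if .004<s["width"]<.012:
    robot.movel([*p,.12],speed=.04)
    s=robot.observe();print(s["width"],s["grip_force"],s["ft_force"])
    robot.movel([*p,.20],speed=.1); robot.hold(.2)
    s=robot.observe();print(s["width"],s["grip_force"],s["ft_force"],s["time_s"])
    snap("wrist","lift");snap("side","lifts",(200,80,400,280),2)
    a=cv2.imread("pics/lift.png");b=cv2.imread("pics/lifts.png")
    cv2.imwrite("pics/lm.png",np.hstack([a[50:400,140:500],b[:350]]))
E
```

```text
False [0.57214723 0.29251696 0.0929156 ]
0.0068645256676444924 40.00042129307985 [ 1.1370337   0.6291     -1.63897968] 5.5917
0.007020741762659876 39.99969854950905 [ 0.14685775 -0.60476458 -3.09035213]
0.006628358929980744 39.99980539083481 [-0.72588399 -0.50824936 -2.68351901] 7.5833
```

View pics/lm.png

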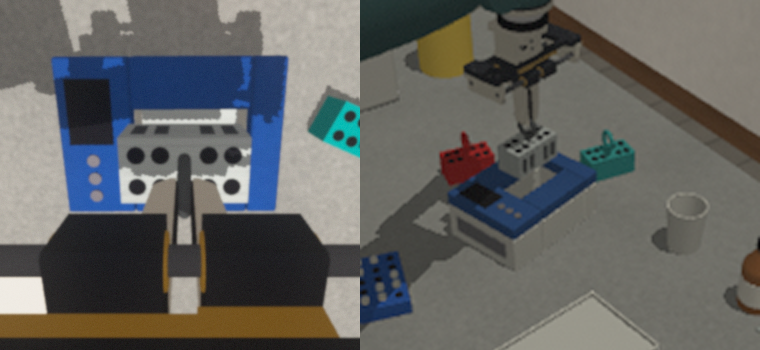

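The rack hangs upright from the fingers, clear of the bath. In the crops, its top face is at (185,160) and the well below it is empty. Next is the tray.

```bash
python3 - <<'E'
from h import *
p=[.454,-.008]; r=down(.14)
robot.movel([*p,.20],r,speed=.2)
robot.movel([*p,.092],speed=.1); robot.hold(.2)
f0=robot.observe()["ft_force"]
print(robot.movel([*p,.076],speed=.015,f_stop=3))
s=robot.observe();print(s["tcp_pos"],s["width"],f0,s["ft_force"],s["time_s"])
fingers.open_jaws(); robot.hold(.5)
robot.movel([*p,.25],speed=.15)
u=np.array([-np.sin(.14),np.cos(.14)])
robot.movel([*(np.array(p)+.0*u),.25])
snap("wrist","t1")
# stand views, camera offset towards robot-left
h=np.array([.585,-.24]);yw=.14
robot.move_to([*(h-.04*u),.31],down(yw)); snap("wrist","s1")
robot.movel([*(h-.13*u),.31],speed=.2); snap("wrist","s2")
print(robot.observe()["time_s"])
ims=[cv2.imread(f"pics/{n}.png") for n in("t1","s1","s2")]
cv2.imwrite("pics/m.png",np.vstack([i[0:290] if k else i[100:1] for k,i in enumerate(ims)]))
E
```

```text
True
[ 0.45404098 -0.00811831  0.08035303] 0.006813810457492338 [ 0.21114874  0.51669149 -3.34461795] [ 1.42960467 -1.06085614  4.08206961] 11.6417
17.0
```

View pics/m.png

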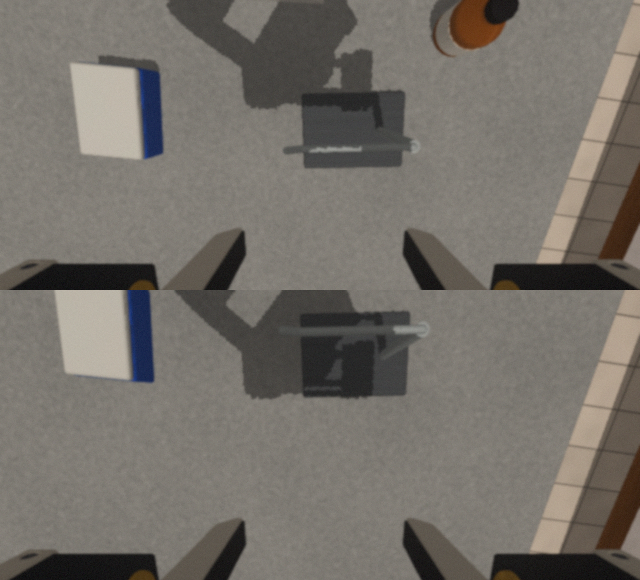

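View pics/t1.png

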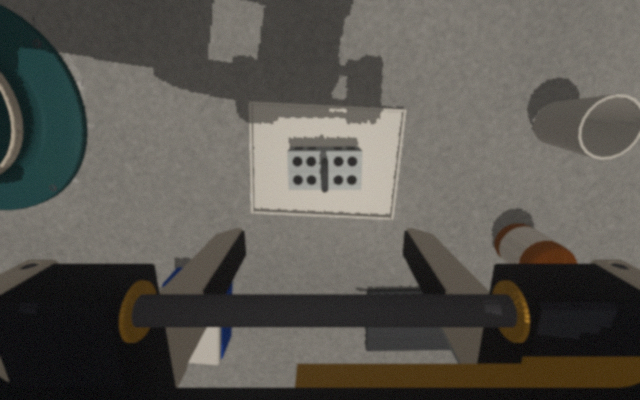

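The rack stands upright and free in the tray, at about (325,170) in that view. The hook arm runs from its tip at (286,151) to the post at (415,146) in s1, and from (281,40) to (424,39) in s2. I'll zoom once for precision.

```bash
python3 - <<'E'
from h import *
np.set_printoptions(precision=4,suppress=True)
a=cv2.imread("pics/s1.png")[110:180,270:430];d=cv2.imread("pics/s2.png")[5:75,270:430]
cv2.imwrite("pics/sz.png",np.vstack([cv2.resize(x,None,fx=4,fy=4,interpolation=cv2.INTER_CUBIC) for x in(a,d)]))
c1,c2=cal("s1"),cal("s2")
print(tri((c1,(287,151)),(c2,(282,40))),tri((c1,(415,146)),(c2,(424,39))))
t=cal("t1"); H=np.array([onplane(t,p,.048) for p in [(297,160),(353,159),(297,180),(351.5,180)]]);print(H,H.mean(0))
E
```

```text
(array([ 0.5513, -0.2467,  0.2013]), np.float64(0.0005021456400404094)) (array([ 0.6681, -0.2272,  0.1892]), np.float64(3.0386715637673826e-05))
[[ 0.4188 -0.0002  0.048 ]
 [ 0.4856  0.0105  0.048 ]
 [ 0.4217 -0.0248  0.048 ]
 [ 0.4881 -0.0154  0.048 ]] [ 0.4535 -0.0075  0.048 ]
```

View pics/sz.png

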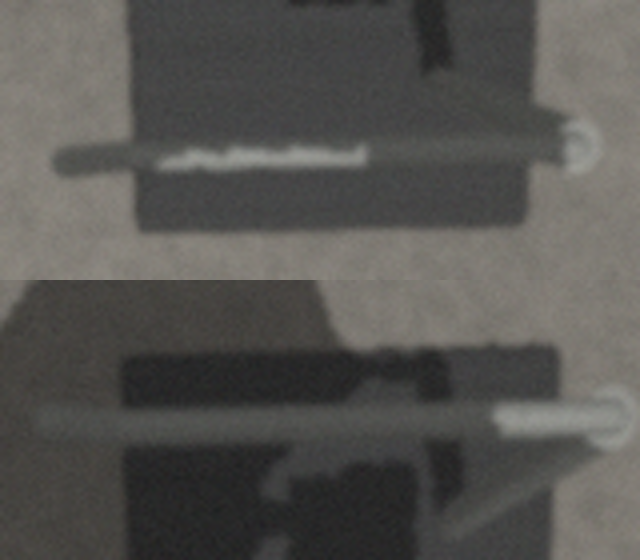

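Heights agree with the text (tip 0.199, arm about 0.190, tip to post 118 mm), so hook_rest is about (0.5935,-0.2397,0.190) with yaw 0.163. Now I regrasp the rack by its long sides and go to the pre-thread pose.

```bash
python3 - <<'E'
from h import *
np.set_printoptions(precision=4,suppress=True)
p=[.4537,-.0077]; r=down(.147+np.pi/2)
robot.move_to([*p,.20],r)
robot.movel([*p,.10],speed=.15)
print(robot.movel([*p,.016],speed=.06,f_stop=6),robot.observe()["tcp_pos"])
fingers.clamp(squeeze=40); s=robot.observe();print(s["width"],s["grip_force"],s["time_s"])
if .04<s["width"]<.053:
    robot.movel([*p,.06],speed=.06)
    robot.movel([*p,.20],speed=.15)
    h=np.array([.5935,-.2397]);u=np.array([np.cos(.163),np.sin(.163)])
    r2=down(.163+np.pi/2)
    robot.movel([*(h-.125*u),.20],r2,speed=.15)
    robot.movel([*(h-.125*u),.138],speed=.1)
    robot.movel([*(h-.068*u),.138],speed=.06); robot.hold(.2)
    s=robot.observe();print(s["width"],s["ft_force"],s["tcp_pos"],s["time_s"])
    snap("wrist","w");snap("side","sd",(330,160,490,300),3)
    b=cv2.imread("pics/sd.png");a=cv2.imread("pics/w.png")[:,150:470]
    cv2.imwrite("pics/pre.png",np.hstack([a,b[:400]]))
E
```

```text
False [ 0.4539 -0.0077  0.0164]
0.047763439351083216 39.99329209327698 21.6417
0.04772887050089636 [ 0.301  -0.8186 -2.6689] [ 0.5262 -0.2508  0.1381] 27.5083
```

View pics/pre.png

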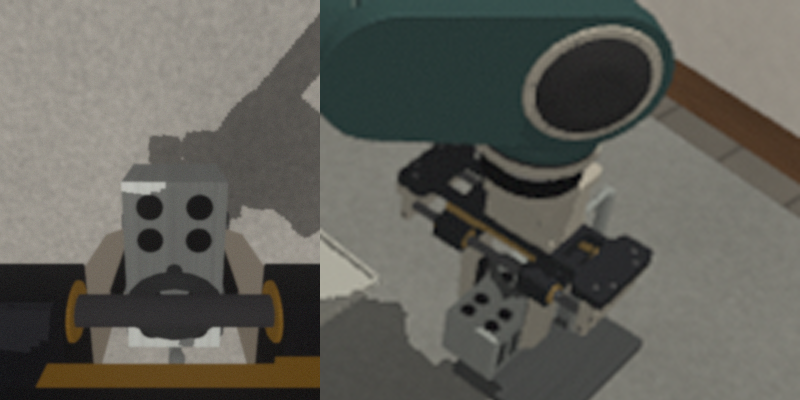

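The rack is gripped square and upright, with the ring at about (175,300) in the wrist crop, just short of the tip. Now I thread it on under force watch.

```bash
python3 - <<'E'
from h import *
np.set_printoptions(precision=4,suppress=True)
h=np.array([.5935,-.2397]);u=np.array([np.cos(.163),np.sin(.163)])
hit=robot.movel([*(h+.003*u),.138],speed=.04,f_stop=4)
s=robot.observe();print("thread hit",hit,s["tcp_pos"],s["ft_force"],s["time_s"])
if not hit:
    hit=robot.movel([*(h+.003*u),.119],speed=.015,f_stop=3)
    s=robot.observe();print("down hit",hit,s["tcp_pos"],s["ft_force"],s["moment"],s["time_s"])
snap("side","sd2",(350,180,470,300),4); snap("wrist","w2")
a=cv2.imread("pics/w2.png")[:,150:470];b=cv2.imread("pics/sd2.png")
cv2.imwrite("pics/thr.png",np.hstack([a,b[:400]]))
E
```

```text
thread hit False [ 0.5964 -0.2393  0.1381] [-0.047   0.3067 -3.2974] 29.5333
down hit True [ 0.5964 -0.2392  0.1253] [0.7066 0.0677 3.9065] [ 0.0405 -0.0121  0.0029] 30.3667
```

View pics/thr.png

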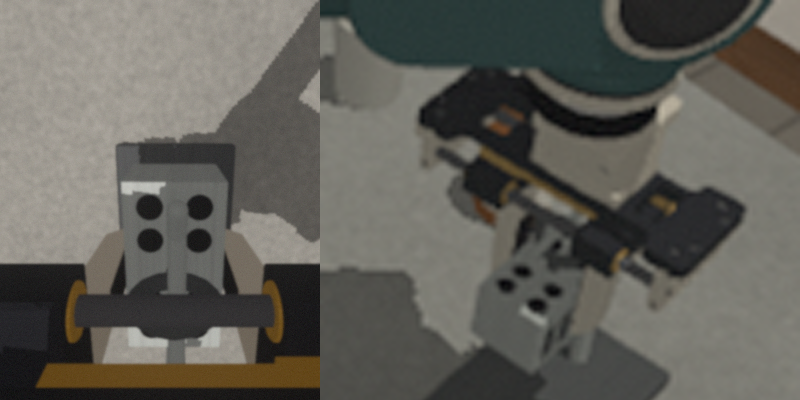

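The arm runs through the ring, centred at about (177,240), and contact came at the predicted height. Releasing and withdrawing, then a numeric stillness check from frame differences.

```bash
python3 - <<'E'
from h import *
np.set_printoptions(precision=4,suppress=True)
p=robot.observe()["tcp_pos"]
fingers.open_jaws(); robot.hold(.8); print(robot.observe()["ft_force"],robot.observe()["width"])
print(robot.movel([p[0],p[1],.30],speed=.08,f_stop=6),robot.observe()["ft_force"])
robot.hold(2)
def crop(n): return vision.read_camera(n).astype(int)
w=vision.get_calibration("wrist")
def prj(c,X): q=np.array(c["R"])@X+c["t"];return [c["cx"]+c["fx"]*q[0]/q[2],c["cy"]+c["fy"]*q[1]/q[2]]
for k in range(3):
    A=crop("wrist");S=crop("side");robot.hold(.37)
    B=crop("wrist");T=crop("side")
    print(np.abs(A-B).max(2)[:230].__gt__(40).sum(),np.abs(S-T).max(2).__gt__(40).sum())
cv2.imwrite("pics/end.png",B[:,:,::-1].astype(np.uint8))
# dark holes on rack top (z about .1575): centroids vs prediction
g=cv2.cvtColor(B.astype(np.uint8),cv2.COLOR_RGB2GRAY);hr=np.array([.5964,-.2392,.1575])
u=np.array([np.cos(.163),np.sin(.163),0]);v=np.array([-u[1],u[0],0])
n,l,st,ce=cv2.connectedComponentsWithStats((g<45).astype(np.uint8))
for i in (-.033,-.015,.015,.033):
  for j in (-.0118,.0118):
    q=np.array(prj(w,hr+i*u+j*v)); k=[m for m in range(1,n) if 8<st[m,4]<250]
    m=min(k,key=lambda m:np.hypot(*(ce[m]-q))) if k else 0; print(q,ce[m],st[m,4])
print(robot.observe()["time_s"])
E
```

```text
[ 0.2414  0.6531 -0.0405] 0.09277512908606321
False [-0.4264  0.3746  0.916 ]
0 0
0 0
0 0
[312.6231 151.7291] [313.7363 151.2527] 91
[336.0906 151.7357] [336.6632 151.4632] 95
[312.7965 169.3152] [313.7471 167.3793] 87
[335.8885 169.3202] [336.2874 167.7126] 87
[313.0734 197.4073] [313.8571 213.2653] 49
[335.5657 197.4099] [335.0678 213.4746] 59
[313.2327 213.5728] [313.8571 213.2653] 49
[335.3799 213.5742] [335.0678 213.4746] 59
38.1917
```

The holes on the rack's top appear within 1–2 px of where a rack hanging on the hook would put them. The rack is perfectly still and the gripper is clear.

```bash
python3 -c "
from workcell import ticket
print(ticket.close_job())"
```

```text
the job is handed in; nothing more can be done
None
```

The rack was set down on the drip tray and let go, then picked up again and hung by its ring on the hook, where it hangs still with the gripper clear; I handed the job in at about 38 s, and no verdict was returned.

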